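Free the child latch of the toy train cupboard

ROBOT

A 7-joint arm with a two-finger parallel gripper is mounted at the origin on the work surface. World frame = base frame: x ahead of the robot, y to its left, z up, the work surface at z = 0. Lengths are in mm, angles in rad, forces in N, time in s.
With the tool pointing down it reaches from about 400 to 900 mm from the base axis. Payload 5.5 kg.
Tool frame: the origin (TCP) lies at the very end of the fingers, on their centre line; the grasp point (between the pads) lies hold_point_z behind it (hold_point_z is the distance from the TCP to the grasp point, in mm); z points along the fingers, y is the line along which they close (so a half turn about z gives the same grasp; the last joint's range is limited). The gripper opens to 92 mm and grips with 3 to 60 N. Pads are 19 mm wide; open, the fingers measure 130 mm over their backs; the gripper's body (75 mm by 190 mm) begins 47 mm behind the grasp point.
Start: joints at [1.507, 0.501, -0.427, 1.55, 0.221, 1.138, -0.21], TCP at [208.692, -615.587, 226.729] pointing down, gripper open.
Joint ranges: [-2.88, 2.88], [-0.31, 2.03], [-1.54, 1.56], [0.2, 2.42], [-1.41, 4.55], [0.19, 2.02], [-2.57, 2.57]. Speed limits (rad/s): [2.57, 2.57, 3.14, 3.14, 3.14, 3.14, 3.14].

INTERFACE

Orientations are given as [roll, pitch, yaw] about the fixed x, y, z axes, in that order (R = Rz(yaw) Ry(pitch) Rx(roll)).
In Python, from plant import * gives the robot as it stands.
- The arm moves only by the shell command python3 -m creep 'ROWS'. ROWS is JSON, a list of rows, each a list of 7 numbers: the opening, from -1 (shut) to 1 (fully open), then the shift along the world's x, y, z each as a share of 30 mm, from -1 to 1, then the turn, a rotation vector about the world's x, y, z each as a share of 0.1 rad, from -1 to 1. In form: [[jaw, tx, ty, tz, rx, ry, rz], ...]. A call has 1 to 8 rows; each row shifts and turns the commanded pose from where the row before left it; what a row does not reach is not made up. A row lasts 1/10 s, in which the tool goes at most 50 mm and 8.59 degrees, less where a joint would pass 70% of its speed; a pose out of reach is approached as far as the arm can. A call with a number of a shift or a turn outside -1 to 1 is refused whole. A call with a gripper value outside its range is refused whole. The fingers move at their own pace and stop on an object; the grip force is fixed at half the most. Time passes only in rows, so rows that do not move let the fingers close. It gives the time, the measured TCP pose, the force, the opening and the grip force at its end, in the units of the state.
- state(): the state, without advancing time (a new reading comes with each control period).
- snapshot(name): name is "scene" or "top" or "wrist"; returns a dict with "pixels" (480x640x3 uint8, red, green, blue), "z_map" (480x640 float32, mm along the optical axis (not along the pixel's ray), 0 where there is no reading), "fx", "fy", "cx", "cy" (pixels), "pose" (4x4, takes a point from camera to world coordinates); the wrist camera has in their place "tool_from_camera" (4x4, takes a point from camera to tool coordinates, whose origin is the TCP and whose axes are the flange's). Camera axes: x right, y down, z forward; pixel columns grow to the right and rows downward; lengths in mm; the calibration is good to about 2 mm. A picture is of the moment at which its call begins: read the wrist's pose just before it.
- hand_in(): hands the job in; it is judged then, once.
The state is a dict: "t": time; "joint_pos": joint angles; "joint_vel": joint speeds; "tau": joint torques, N m; "position": TCP position; "tcp_rot": TCP orientation; "force": force on the tool from outside, world axes, zero at the start; "moment": the same for the moment, N m; "width": opening from 0.0 (shut) to 1.0 (fully open); "grasp_force": force on a finger pad.
Only numpy, scipy, OpenCV 4.12 (cv2) and the standard library are available. Lean on these libraries where they do the work, as an engineer would, in place of code of your own. Each camera call takes 0.05 s, during which the arm holds its last target. There are 200 camera calls.

TASK

Open the little train cupboard, the one with the wooden toy engine on its roof, so that the trains can be taken out. Its door is held by a child-safety hook: press the white pad down through the slot in the roof so that the door springs ajar, then let go of the hook and swing the door wide open, square to the front or further. Leave the other cupboard, with the wooden arch on its roof, shut.

Things in the scene. Friction and masses are not known exactly. Their poses are not given: they have to be found in the camera images.
- train_cupboard: Fixed plywood box with a 75 mm toy engine across the rear of its flat roof (engine top 225 mm above the table; it starts 30 mm behind the box's middle). Origin: centre of the underside, on the table. x from front to back (door faces -x), y to the left seen from the front, z up. 160 mm deep, 200 wide, 180 high, on 30 mm feet. Slot in the roof: x -60 to -5, y -35 to 35 mm.
- train_pad (a point): Middle of the top of the white hook pad (46 mm in x, 58 mm in y) lying in the roof slot of the train cupboard: 33 mm in front of the box's middle, y 0, 176 mm above the table, so 4 mm below the roof's top.
- train_hook (a joint): The train cupboard's hook, rad: 0 up (latched), 0.2 fully down, where the pad is 14 mm lower. A spring holds it up (pressing takes about 4 N at first, 8 N at the bottom) and brings it back when let go. The door comes free with the pad about 7 mm down (0.1 rad); press it 11 mm or more.
- train_hinge (a point): Top of the door's vertical hinge line on the train cupboard: fixed, at its x -95, y +97, z 178 mm. From it the shut door runs 194 mm towards the cupboard's -y; its panel is 15 mm thick (x -95 to -80), from z 34 to its top at z 178. The front has a wooden knob, 26 mm across, standing out 27 mm, 175 mm from the hinge, at z 140.
- train_door (a joint): The train cupboard's door, rad: 0 shut, 1.57 square to the front, 1.75 its stop. Clockwise from above opens it, its free edge coming towards the robot. Freed, it is kicked ajar by a spring to about 0.5 rad, leaving a gap in which closed fingers can be lowered behind it from above. Then it swings with light friction and stays where left. Loose toys are clear of its sweep.
- brick_door (a joint): Door of the other cupboard, which is built the same and stands left or right of the train cupboard, but has a wooden arch (two posts and a beam, 100 mm long) on its roof. rad: 0 shut. It must stay shut.

How it is judged (in metres and radians):
On the way:
1. the train cupboard's hook is pressed down (value of joint train_hook above 0.06 rad and value of joint train_door below 0.9 rad).
At the end, for the whole second after the job is handed in: The train cupboard's door stands open by more than 1.3 rad (75 degrees) and at rest, its hook has sprung back up (below 0.04 rad), and the other cupboard's door is shut (below 0.1 rad) (value of joint train_door above 1.3 rad and value of joint train_hook below 0.04 rad and value of joint brick_door below 0.1 rad and velocity of joint train_door between -0.1 and 0.1 rad/s); the robot touches nothing.
It fails at once if the other cupboard's door is freed or opened (value of joint brick_door above 0.1 rad).
It also fails if it takes over 42 s, if anything falls off the work surface, if the arm or the gripper's body presses on something with over 40 N, if the wrist force passes 120 N, or if a joint passes its speed limit or range.

## Working session

There is one attempt and no reset: what is moved stays moved. The work goes in short steps, Python scripts to look and compute and a shell command to move; the robot and the scene stay as the last step left them, time stands still between calls to the robot, and variables do not carry over. Pictures are saved under pics/ and viewed, at most 10 in all, crops included, and the job is handed in when it is done.

```bash
mkdir -p pics; cat > h.py <<'E'
from plant import *
import numpy as np, cv2
def snap(n,f):
    s=snapshot(n); cv2.imwrite(f'pics/{f}.png',s['pixels'][:,:,::-1]); np.savez(f'{f}.npz',**s); return s
def world(s):
    v,u=np.mgrid[:480,:640]; z=s['z_map']
    P=np.stack([(u-s['cx'])/s['fx']*z,(v-s['cy'])/s['fy']*z,z,np.ones_like(z)],-1)
    return (P@np.array(s['pose']).T)[...,:3]
E
python3 - <<'E'
from h import *
a=snap('scene','scene1'); b=snap('top','top1')
st=state(); print(st['t'],st['position'],st['tcp_rot'],st['force'])
for s in(a,b): print(np.round(s['pose'],2),s['fx'],(s['z_map']>0).mean())
cv2.imwrite('pics/both.png',cv2.resize(np.vstack([a['pixels'],b['pixels']])[:,:,::-1],(400,600)))
E
```

```text
0.1 [ 208.41503348 -615.00771378  225.78359344] [-3.13981891e+00 -3.73890011e-05  3.26859489e-01] [-0.58417716  0.22723463 -0.16678548]
[[ 1.4000e-01  9.3000e-01 -3.3000e-01  8.5337e+02]
 [ 9.9000e-01 -1.3000e-01  4.0000e-02  2.1880e+01]
 [-0.0000e+00 -3.4000e-01 -9.4000e-01  7.3982e+02]
 [ 0.0000e+00  0.0000e+00  0.0000e+00  1.0000e+00]] 441.71106335378397 0.9959212239583334
[[-0.0000e+00 -9.9000e-01  1.7000e-01  4.8681e+02]
 [-1.0000e+00  0.0000e+00  1.0000e-02  2.9680e+01]
 [-1.0000e-02 -1.7000e-01 -9.9000e-01  8.4294e+02]
 [ 0.0000e+00  0.0000e+00  0.0000e+00  1.0000e+00]] 463.41832481112095 0.9959309895833334
```

View pics/scene1.png

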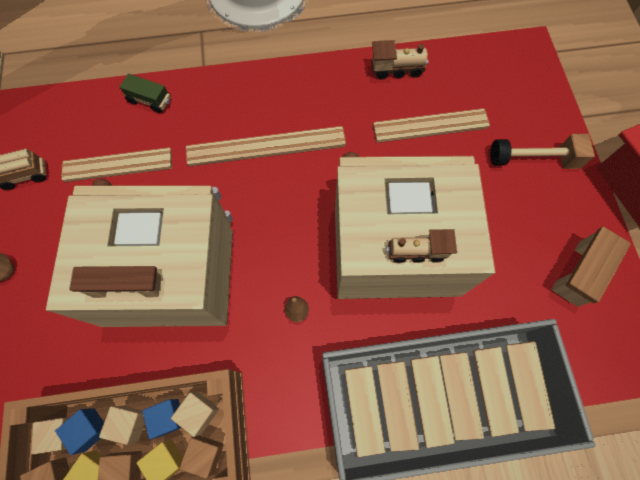

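View pics/top1.png

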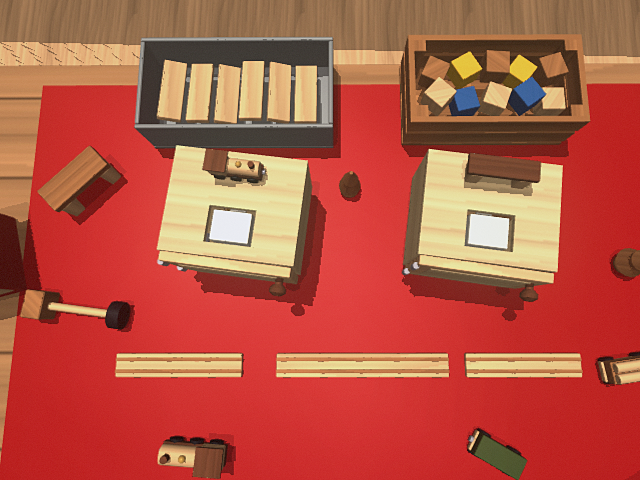

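The top view shows the train cupboard on the left: pad at (230,227), knob at (277,288), hinge screws at (165,262), and the engine on the roof at (235,165). The arch cupboard is on the right, with its pad at (490,230).

```bash
python3 - <<'E'
from h import *
for f,win in(('top1',(200,205,260,250)),('scene1',(380,175,440,220))):
    s=dict(np.load(f+'.npz')); W=world(s); p=s['pixels'].astype(int)
    x0,y0,x1,y1=win; m=np.zeros((480,640),bool); m[y0:y1,x0:x1]=True
    w=m&(p.min(-1)>170)&(p.max(-1)-p.min(-1)<40)
    print(f,'pad',w.sum(),W[w].mean(0).round(1),np.ptp(W[w],axis=0).round(1))
    big=np.zeros((480,640),bool); big[(slice(130,300),slice(140,325)) if f=='top1' else (slice(145,310),slice(325,500))]=True
    r=big&(abs(W[...,2]-179)<5)&(W[...,0]>350)
    q=W[r][:,:2].astype(np.float32); print('roof+door top rect',cv2.minAreaRect(q), np.median(W[r][:,2]))
    print(cv2.boxPoints(cv2.minAreaRect(q)).round())
s=dict(np.load('top1.npz')); W=world(s); print('knob',W[288,277],'engine',W[165,235],'floor',W[330,200], 'brickpad',W[230,490])
from scipy.spatial.transform import Rotation as R
st=state();print(st['joint_pos'])
E
```

```text
top1 pad 1157 [613.5 180.  176.1] [151.9 181.4 672.8]
roof+door top rect ((638.478515625, 177.68594360351562), (200.99278259277344, 177.1538543701172), 82.7549819946289) 178.12853367822413
[[538.  89.]
 [714.  67.]
 [739. 266.]
 [563. 289.]]
scene1 pad 1152 [615.5 179.7 177.6] [264.3 188.2 566.7]
roof+door top rect ((638.8809204101562, 177.23300170898438), (201.1663360595703, 177.18508911132812), 82.60001373291016) 179.83068622204007
[[538.  89.]
 [714.  66.]
 [740. 266.]
 [564. 288.]]
knob [524.43570295 112.60615472 151.88853708] engine [693.56822921 167.47567697 216.03776894] floor [458.32386981 266.42867394   1.7571425 ] brickpad [ 607.41739493 -200.45819776  174.07100479]
[ 1.50716176  0.50175225 -0.42677217  1.55133711  0.22080238  1.13832746
 -0.21029172]
```

The two views agree: cupboard origin is about (646.5, 176.5) with yaw -0.128, and the pad is at (614, 180.5, 176). That puts the hinge at (565, 285) and the free edge at (540, 92). I'll move across high up with the gripper closed.

```bash
python3 -c "
from plant import *
print(globals().get('hold_point_z'))"
python3 -m creep '[[-1,0,0.3,1,0,0,-0.9],[-1,0.4,0.9,1,0,0,-0.9],[-1,0.5,1,1,0,0,-0.9],[-1,0.5,1,0.3,0,0,-0.9],[-1,0.5,1,0,0,0,-0.95],[-1,0.5,1,0,0,0,0],[-1,0.5,1,0,0,0,0],[-1,0.5,1,0,0,0,0]]'
python3 -m creep '[[-1,0.5,1,0,0,0,0],[-1,0.5,1,0,0,0,0],[-1,0.5,1,0,0,0,0],[-1,0.5,1,0,0,0,0],[-1,0.5,1,0,0,0,0],[-1,0.5,1,0,0,0,0],[-1,0.5,1,0,0,0,0],[-1,0.5,1,0,0,0,0]]'
```

```text
18.8
t: 0.9
position: [311.0, -398.1, 325.4]
tcp_rot: [-3.141, 0.0, -0.128]
force: [1.0, -0.7, -0.4]
width: 0.356
grasp_force: 0.0
t: 1.7
position: [430.8, -158.2, 325.5]
tcp_rot: [3.141, 0.0, -0.128]
force: [-0.5, 0.1, -0.4]
width: 0.003
grasp_force: 0.0
```

```bash

python3 -m creep '[[-1,0.6,1,0,0,0,0],[-1,0.6,1,0,0,0,0],[-1,0.6,1,0,0,0,0],[-1,0.6,1,0,0,0,0],[-1,0.6,1,0,0,0,0],[-1,0.6,1,0,0,0,0],[-1,0.6,1,0,0,0,0],[-1,0.6,1,0,0,0,0]]'
python3 -m creep '[[-1,0.3,0.82,0,0,0,0],[-1,0.3,0.82,0,0,0,0],[-1,0.3,0.83,0,0,0,0],[-1,0.3,0.83,0,0,0,0],[-1,0,0,-1,0,0,0],[-1,0,0,-1,0,0,0],[-1,0,0,-1,0,0,0],[-1,0,0,-0.8,0,0,0]]'
python3 - <<'E'
from h import *
st=state(); s=snap('top','top2'); print(np.array(st['position']).round(1))
E
```

```text
t: 2.5
position: [575.1, 81.4, 325.2]
tcp_rot: [3.141, 0.001, -0.129]
force: [-0.7, 0.3, -0.2]
width: 0.007
grasp_force: 0.0
t: 3.3
position: [609.7, 178.9, 209.3]
tcp_rot: [3.14, 0.002, -0.128]
force: [0.4, 0.5, -1.0]
width: 0.004
grasp_force: 0.0
[609.7 178.9 209.3]
```

View pics/top2.png

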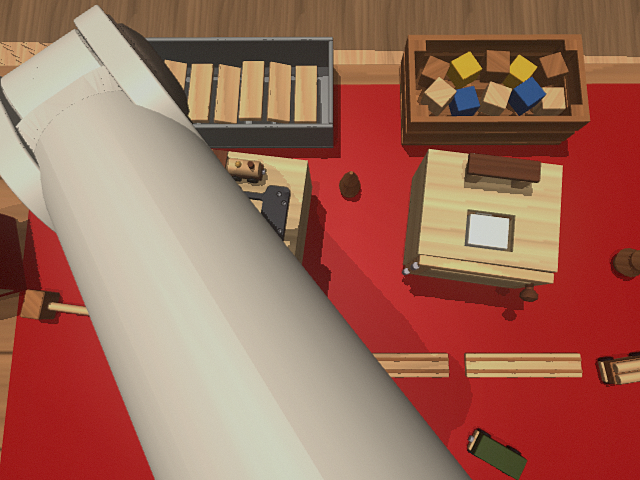

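The arm hides the pad in this view; only the gripper body at (270,210) shows, clear of the engine. The measured position is within tolerance, so I'll press.

```bash

python3 -m creep '[[-1,0.05,0.05,-0.5,0,0,0],[-1,0,0,-0.4,0,0,0],[-1,0,0,-0.2,0,0,0],[-1,0,0,0,0,0,0]]'
python3 -m creep '[[-1,0,0,-0.2,0,0,0],[-1,0,0,-0.15,0,0,0],[-1,0,0,-0.15,0,0,0],[-1,0,0,0,0,0,0],[-1,0,0,0,0,0,0]]'
python3 - <<'E'
from h import *
s=snap('scene','scene3')
E
```

```text
t: 3.75
position: [612.0, 180.8, 178.2]
tcp_rot: [3.141, 0.001, -0.128]
force: [-0.2, -0.3, 0.8]
width: 0.005
grasp_force: 0.0
t: 4.25
position: [610.8, 181.9, 165.1]
tcp_rot: [3.141, 0.002, -0.127]
force: [-6.7, -1.0, 8.7]
width: 0.004
grasp_force: 4.8
```

View pics/scene3.png

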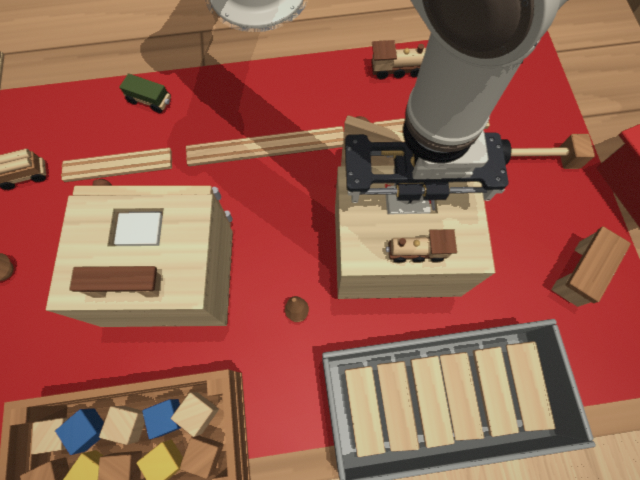

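The door's free edge has sprung ajar, visible at (355,130) to the upper left of the gripper. I'll lift, then measure the door.

```bash

python3 -m creep '[[-1,0,0,0.5,0,0,0],[-1,0,0,1,0,0,0],[-1,0,0,1,0,0,0],[-1,0,0,1,0,0,0],[-1,0,0,0.3,0,0,0],[-1,0,-0.9,0,0,0,0],[-1,0,-0.9,0,0,0,0],[-1,0,-0.9,0,0,0,0]]'
python3 - <<'E'
from h import *
s=snap('scene','scene4'); W=world(s)
c=np.cos(-.1276);n=np.sin(-.1276); L=(W[...,:2]-[646.5,176.5])@np.array([[c,-n],[n,c]])
m=(abs(W[...,2]-178)<6)&(L[...,0]<-86)&(L[...,0]>-320)&(abs(L[...,1])<140)
q=L[m].astype(np.float32); print(m.sum(),cv2.boxPoints(cv2.minAreaRect(q)).round())
pm=(abs(L[...,0]+33)<15)&(abs(L[...,1])<20)&(W[...,2]<200); print('pad z',np.median(W[...,2][pm]),pm.sum())
E
```

```text
t: 5.1
position: [612.2, 99.0, 278.0]
tcp_rot: [3.141, -0.001, -0.128]
force: [0.7, 0.4, -0.3]
width: 0.002
grasp_force: 0.0
249 [[-130.   13.]
 [-116.    8.]
 [ -82.   90.]
 [ -96.   95.]]
pad z 176.02489963351047 559
```

View pics/scene4.png

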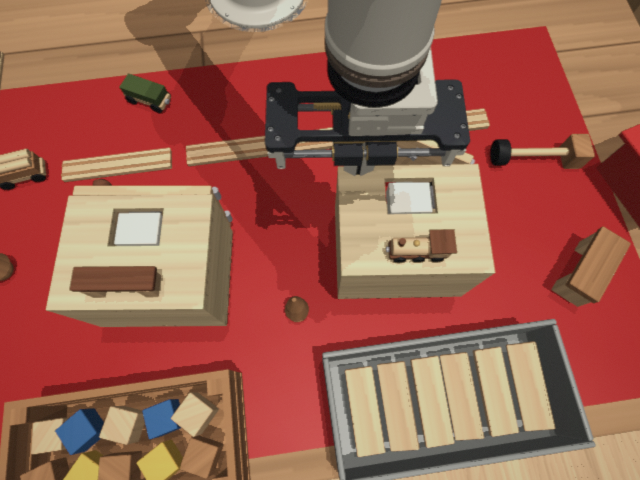

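The pad is back up at z 176. The door is about 0.39 rad ajar, so the inner gap at local y -62 runs from x -144 to -80. I'll lower the closed fingers at world (527.5, 129).

```bash

python3 -m creep '[[-1,-0.94,0.33,0,0,0,0],[-1,-0.94,0.33,0,0,0,0],[-1,-0.94,0.34,0,0,0,0],[-1,0,0,-0.8,0,0,0],[-1,0,0,-0.8,0,0,0],[-1,0,0,-0.8,0,0,0],[-1,0,0,-0.5,0,0,0],[-1,0,0,0,0,0,0]]'
python3 -m creep '[[-1,0,0,-0.5,0,0,0],[-1,0,0,-0.5,0,0,0],[-1,0,0,-0.5,0,0,0],[-1,0,0,-0.5,0,0,0],[-1,0,0,0,0,0,0]]'
```

```text
t: 5.95
position: [526.2, 129.4, 188.8]
tcp_rot: [3.141, 0.004, -0.128]
force: [-0.1, 0.2, -0.1]
width: 0.003
grasp_force: 0.0
t: 6.45
position: [525.9, 129.3, 128.2]
tcp_rot: [3.14, 0.004, -0.128]
force: [-0.6, 0.6, 0.7]
width: 0.004
grasp_force: 0.0
```

```bash

python3 -m creep '[[-1,-0.19,0.12,0,0,0,0],[-1,-0.19,0.12,0,0,0,0],[-1,-0.19,0.12,0,0,0,0],[-1,-0.19,0.12,0,0,0,0],[-1,-0.31,0.19,0,0,0,0],[-1,-0.31,0.19,0,0,0,0],[-1,-0.31,0.19,0,0,0,0],[-1,-0.31,0.19,0,0,0,0]]'
python3 -m creep '[[-1,-0.25,0.28,0,0,0,0],[-1,-0.25,0.28,0,0,0,0],[-1,-0.25,0.28,0,0,0,0],[-1,-0.25,0.28,0,0,0,0],[-1,-0.16,0.36,0,0,0,0],[-1,-0.16,0.36,0,0,0,0],[-1,-0.16,0.36,0,0,0,0],[-1,-0.16,0.36,0,0,0,0]]'
python3 -m creep '[[-1,-0.03,0.22,0,0,0,0],[-1,-0.03,0.22,0,0,0,0],[-1,-0.03,0.22,0,0,0,0],[-1,-0.03,0.2,0,0,0,0],[-1,-0.03,0.2,0,0,0,0],[-1,0,0.12,0,0,0,0],[-1,0,0.1,0,0,0,0],[-1,0,0,0,0,0,0]]'
python3 - <<'E'
from h import *
s=snap('scene','scene5')
E
```

```text
t: 7.25
position: [466.7, 167.6, 130.8]
tcp_rot: [3.142, -0.0, -0.128]
force: [0.4, -0.8, 0.4]
width: 0.007
grasp_force: 0.3
t: 8.05
position: [417.7, 244.7, 130.7]
tcp_rot: [-3.142, 0.0, -0.128]
force: [0.2, -0.6, -1.2]
width: 0.007
grasp_force: 0.3
t: 8.85
position: [413.6, 283.0, 130.8]
tcp_rot: [-3.141, -0.0, -0.127]
force: [0.1, -0.2, -0.1]
width: 0.005
grasp_force: 0.0
```

View pics/scene5.png

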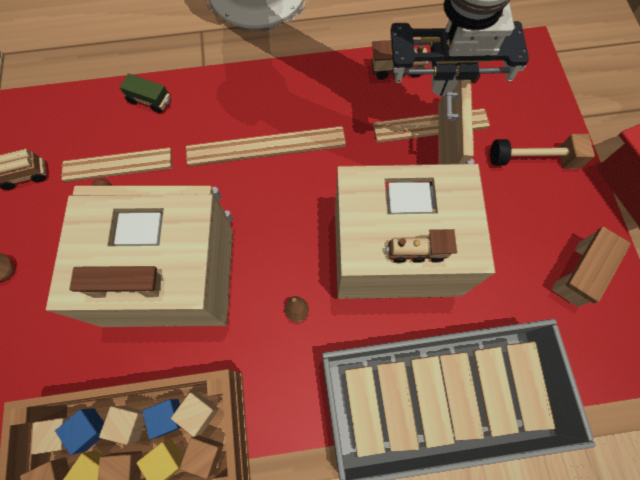

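The door stands roughly square, running from (470,165) to (450,80), and the pad is up. I'll back away to the right, lift, and measure the angle.

```bash

python3 -m creep '[[-1,0,-0.3,0,0,0,0],[-1,0,-0.5,0,0,0,0],[-1,0,0,0.5,0,0,0],[-1,0,0,1,0,0,0],[-1,0,0,1,0,0,0],[-1,0,0,1,0,0,0],[-1,0,-1,0.5,0,0,0],[-1,0,-1,0,0,0,0]]'
python3 -m creep '[[-1,0,-1,0,0,0,0],[-1,0,-1,0,0,0,0],[-1,0,-1,0,0,0,0],[-1,0,-1,0,0,0,0],[-1,0,0,0,0,0,0],[-1,0,0,0,0,0,0]]'
python3 - <<'E'
from h import *
r=[]
for k in range(2):
    s=snap('scene',f'scene6{k}'); W=world(s)
    c=np.cos(-.1276);n=np.sin(-.1276); L=(W[...,:2]-[646.5,176.5])@np.array([[c,-n],[n,c]])
    m=(abs(W[...,2]-178)<6)&(L[...,0]<-86)&(L[...,0]>-320)&(abs(L[...,1])<140)
    q=L[m].astype(np.float32); print(m.sum(),cv2.boxPoints(cv2.minAreaRect(q)).round())
pm=(abs(L[...,0]+33)<15)&(abs(L[...,1])<20)&(W[...,2]<200); print('pad z',np.median(W[...,2][pm]))
E
```

```text
t: 9.7
position: [415.2, 198.2, 253.2]
tcp_rot: [-3.139, -0.004, -0.127]
force: [0.7, -0.4, -0.3]
width: 0.003
grasp_force: 0.0
t: 10.3
position: [413.7, 77.3, 250.7]
tcp_rot: [3.142, -0.0, -0.131]
force: [-0.5, -0.7, -0.3]
width: 0.001
grasp_force: 0.0
1161 [[-289.   98.]
 [ -96.   80.]
 [ -94.   96.]
 [-288.  114.]]
1151 [[-289.   98.]
 [ -96.   80.]
 [ -94.   96.]
 [-287.  114.]]
pad z 176.0895014325764
```

View pics/scene61.png

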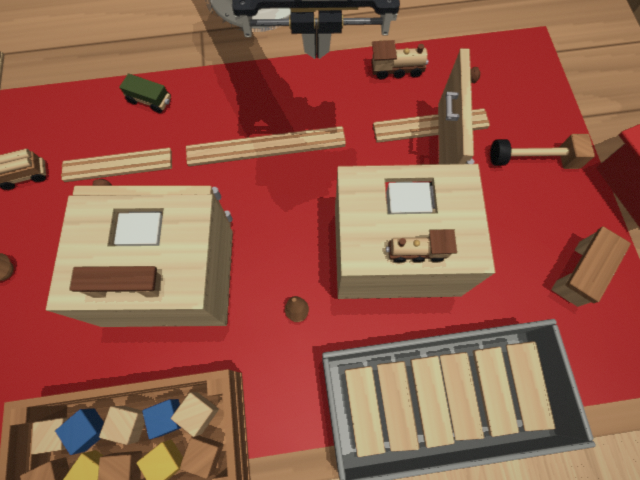

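The door is open about 1.66 rad and not moving (panel from (460,55) to (470,165)). The pad is up, the other cupboard is shut, and the robot is clear.

```bash
python3 -c "
from plant import *
print(hand_in())"
```

```text
the job is handed in; nothing more can be done
None
```

I handed the job in after about 10 s of robot time: the train cupboard's door stands open at about 1.66 rad and at rest, its hook is back up, the other cupboard is still shut, and the robot is clear of everything; `hand_in()` returned no verdict.

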